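# Hold the thick reference block seated in the locating nest

### The job

Pick up the thick oblong steel reference block and set it on the raised seat of the blue-based locating nest, centred, with a long side toward the steel fence. Then press it diagonally, forward against the fence and down on the seat at once, until both sprung brass pins are pushed in and the block lies flush against the fence and flat on the seat. Finish while the gripper is still firmly holding it there, since the springs push it off again when let go; leave the thin square block, the round steel sample and the red mount alone.

Things in the scene. Friction and masses are not known exactly. Their poses are not given: they have to be found in the camera images.
- thick_block: The workpiece: thick oblong steel reference block, 38 mm along its x, 60 mm along its y, 12.5 mm high (z up), about 0.22 kg. Origin at the centre of its underside. Starts flat on the worktop. A half turn about z makes no difference.
- nest: Locating nest, fixed to the worktop (it cannot shift), standing level at any yaw up to about 20 degrees. Blue base plate 112 (x, from -54 to +58) by 84 (y) by 8 mm high; origin at the underside, below the seat; its x axis points horizontally from the seat toward the fence, its z up. On the base stands the seat and, on its +x side, the fence.
- seat: The nest's raised aluminium seat, fixed: a flat pad 46 by 46 mm whose top is 20 mm above the worktop, reaching from x = -27 to +19 mm and y = -23 to +23 mm in the nest's frame (the 60 mm block overhangs it 7 mm at each end, so there is room for fingers at the block's ends). The body's origin is 12 mm below the pad's top.
- fence: The nest's upright steel fence, fixed: 46 mm long along the nest's y, face at x = +19 mm in the nest's frame looking to -x over the seat, top 42 mm above the worktop (22 mm above the seat), two small ribs behind. Seat, fence and pins are ground and oiled: friction with the block is about 0.2. The body's origin is 8 mm above the nest's origin.
- seat_point (a point): Point on the seat's top, at x = 0, y = 0, z = 20 mm in the nest's frame and with the nest's axes. The centre of the block's underside belongs here when the block is flush with the fence, flat on the seat and centred.
- seat_pin (a joint): Sprung round-ended brass pin, 7 mm across, standing up from the seat at x = -3 mm, y = 0 in the nest's frame. 0 = standing fully out, 4 mm above the seat; about 0.003 = pushed down with the block flat on the seat (the tip gives a little). It takes 3 N to start and about 4.5 N to be pushed fully in: more than the block's weight.
- fence_pin (a joint): Sprung round-ended brass pin, 7 mm across, standing out of the fence toward -x, at y = 0 and 8 mm above the seat. 0 = fully out, 6 mm from the fence's face; about 0.005 = pushed in with the block flush on the fence (the tip gives a little). It takes 1.6 N to start and about 3.6 N to be pushed fully in.
- thin_block: Bystander: thin square steel block, 50 x 50 x 8 mm, loose on the worktop; origin at the centre of its underside.
- round_sample: Bystander: round steel sample, 38 mm across, 28 mm high, loose on the worktop; origin at the centre of its underside.
- red_mount: Bystander: round red specimen mount, 30 mm across, 20 mm high, loose on the worktop; origin at the centre of its underside.
Mind the look-alikes: they are no part of the job. Several things look just like the thick_block: the one meant starts farthest to the robot's left.

How it is judged:
By the outcome, as a careful person would: the job done as asked, in the order asked, and still so for the second after the job is handed in, while the arm keeps its last pose, push and grip.
It also fails if it takes over 42 s, if anything falls off the work surface, if the arm or the gripper's body presses on something with over 40 N, if the wrist force passes 120 N, or if a joint passes its speed limit or range.

### The arm

A 6-joint arm with a two-finger parallel gripper is mounted at the origin on a cart in front of the work surface, level with it; the furniture and walls round the work are solid. World frame = base frame: x ahead of the robot, y to its left, z up, the work surface at z = 0. Lengths are in m, angles in rad, forces in N, time in s.
With the tool pointing down it reaches from about 0.375 to 0.9 m from the base axis. Payload 3.1 kg.
Tool frame: the origin (TCP) lies at the very end of the fingers, on their centre line; the grasp point (between the pads) lies 19 mm behind it (manip.tcp_to_grasp is the distance from the TCP to the grasp point, in m); z points along the fingers, y is the line along which they close (so a half turn about z gives the same grasp; the last joint's range is limited). The gripper opens to 85 mm and grips with 20 to 120 N. Pads are 22 mm wide; open, the fingers measure 114 mm over their backs; the gripper's body (76 mm by 85 mm) begins 54 mm behind the grasp point. The pads swing forward as they close: fully open they stand 13 mm farther back than shut.
Start: joints at [1.036, 0.527, 1.433, -0, 1.181, -0.178], TCP at [0.218, 0.586, 0.231] pointing down, gripper open.
Joint ranges: [-3.08, 3.08], [-0.75, 2.2], [0.22, 2.44], [-1.43, 4.57], [0, 2.65], [-2.85, 2.85]. Speed limits (rad/s): [2.79, 2.79, 3.14, 3.14, 3.14, 3.14].

### API

Orientations are given as a unit quaternion [x, y, z, w].
In Python, from station import manip gives the robot as it stands. The module is installed in compiled form; this text tells all that it offers.
- The arm moves only by the tool step_arm, never from a script. Its argument "commands" is one flat list of numbers, 6 for each row, row after row: the shift along the tool's x, y, z in m, then the turn, a rotation vector about the tool's x, y, z in degrees. A call has exactly 10 rows; each row is the pose to reach, as a shift and turn from the pose commanded when the call began, along the tool's axes at that moment; what a row does not reach only later rows make up. A row lasts 1/10 s, in which the tool goes at most 50 mm and 8.59 degrees, less where a joint would pass 70% of its speed; a pose out of reach is approached as far as the arm can. A call with a gripper value outside its range is refused whole. "jaw" is the opening in per cent of the stroke, from 0 (shut) to 100 (fully open), set as the call begins (left out, the last holds). The fingers move at their own pace and stop on an object; "grip_force" is the grip in N (left out, the last holds). Time passes only in rows, so rows that repeat a pose let the fingers close, or fill a call up. It gives the time, the measured TCP pose, the force, the opening and the grip force at its end, in the units of the state.
- manip.sense(): the state, without advancing time (a new reading comes with each control period).
- manip.snapshot(name): name is "side" or "top" or "wrist"; returns a dict with "pixels" (480x640x3 uint8, blue, green, red), "fx", "fy", "cx", "cy" (pixels), "k1" (the pictures are not rectified: a ray, as slopes to the right and down, at radius r is drawn at 1 + k1 r^2 times it, then the intrinsics apply), "R" (3x3) and "t" (3): a world point X has camera coordinates R X + t; the wrist camera has in their place "mount" (4x4, takes a point from camera to tool coordinates, whose origin is the TCP and whose axes are the flange's). Camera axes: x right, y down, z forward; pixel columns grow to the right and rows downward; lengths in m; the calibration is good to about 2 mm. A picture is of the moment at which its call begins: read the wrist's pose just before it. There is no depth.
- manip.sign_off(): hands the job in; it is judged then, once.
The state is a dict: "t": time; "q": joint angles; "qd": joint speeds; "tau": joint torques, N m; "tcp_pos": TCP position; "tool_rot": TCP orientation; "force": force on the tool from outside, world axes, zero at the start; "ft_torque": the same for the moment, N m; "finger_gap": opening from 0.0 (shut) to 1.0 (fully open); "gripper_force": force on a finger pad.
Only numpy, scipy, OpenCV 4.12 (cv2) and the standard library are available. Lean on these libraries where they do the work, as an engineer would, in place of code of your own. Each camera call takes 0.05 s, during which the arm holds its last target. There are 200 camera calls.

## Working session

There is one attempt and no reset: what is moved stays moved. The work goes in short steps, Python scripts to look and compute and a tool call to move; the robot and the scene stay as the last step left them, time stands still between calls to the robot, and variables do not carry over. Pictures are saved under pics/ and viewed, at most 10 in all, crops included, and the job is handed in when it is done.

Besides the shell and the picture viewer there is one more tool, called after "Emit:" as name(argument=value, ...) on one line, values as JSON. step_arm: Moves the arm, as the interface text tells. Its arguments: {"type":"object","properties":{"commands":{"type":"array","items":{"type":"number"}},"jaw":{"type":"number"},"grip_force":{"type":"number"}},"required":["commands"]}

```bash
mkdir -p pics; cat > h.py <<'E'
import numpy as np, cv2
from station import manip
from scipy.spatial.transform import Rotation as Ro
def snap(n):
    s=manip.sense(); d=manip.snapshot(n); d['s']=s
    if 'mount' in d:
        T=np.eye(4); T[:3,:3]=Ro.from_quat(s['tool_rot']).as_matrix(); T[:3,3]=s['tcp_pos']
        M=T@np.array(d['mount']); d['C']=M[:3,3]; d['Rw']=M[:3,:3]
    else:
        R=np.array(d['R']); d['Rw']=R.T; d['C']=-R.T@np.array(d['t'])
    return d
def ray(d,uv):
    uv=np.atleast_2d(np.array(uv,float))
    K=np.array([[d['fx'],0,d['cx']],[0,d['fy'],d['cy']],[0,0,1]])
    # cv undistort with k1
    p=cv2.undistortPoints(uv[:,None],K,np.array([d['k1'],0,0,0.]))[:,0]
    return np.c_[p,np.ones(len(p))]@d['Rw'].T
def plane(d,uv,z):
    r=ray(d,uv); return d['C']+r*((z-d['C'][2])/r[:,2])[:,None]
def proj(d,X):
    c=(np.atleast_2d(X)-d['C'])@d['Rw']; s=c[:,:2]/c[:,2:]
    s=s*(1+d['k1']*(s**2).sum(1,keepdims=True)); return s*[d['fx'],d['fy']]+[d['cx'],d['cy']]
E
python3 - <<'E'
from h import *
for n in('top','side'):
    d=snap(n); cv2.imwrite(f'pics/{n}0.png',d['pixels']); print(n,d['C'].round(3),d['fx'],d['k1'])
s=manip.sense();print(s)
E
```

```text
top [ 0.438 -0.058  1.194] 580.3930075421138 -0.16735493386503456
side [ 0.248 -0.652  0.685] 458.0947149292455 -0.08777450540084461
{'t': 0.1, 'q': array([ 1.03547382e+00,  5.28396550e-01,  1.43380349e+00, -9.50717072e-06,
        1.18141670e+00, -1.78512963e-01]), 'qd': array([ 0.00079288, -0.00101035, -0.00301303,  0.0011513 ,  0.00072899,
        0.00086619]), 'tau': array([-8.13128809e-04, -4.43303704e+01, -1.78583622e+01, -2.41090002e-04,
        3.97030497e-03,  7.64581785e-06]), 'tcp_pos': array([0.21794189, 0.58506042, 0.23040781]), 'tool_rot': array([ 1.77458019e-01,  9.84127851e-01, -9.49797574e-04, -3.49476480e-04]), 'force': array([0.75834573, 0.17199094, 0.59382793]), 'ft_torque': array([-0.0154097 ,  0.02897542,  0.04681548]), 'gripper_force': 0.0, 'finger_gap': 1.0020481855461163}
```

View pics/top0.png

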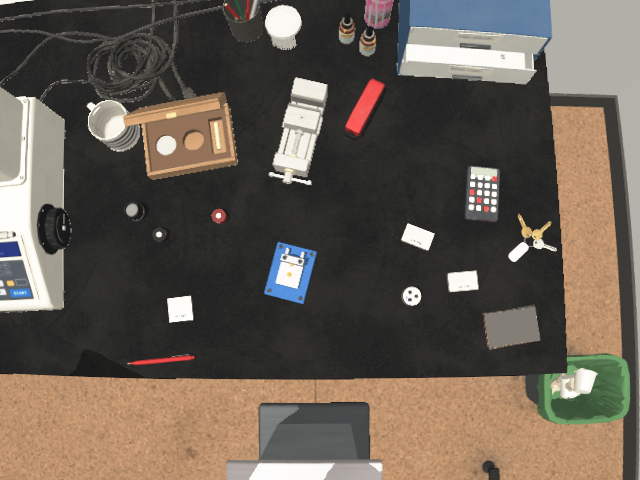

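View pics/side0.png

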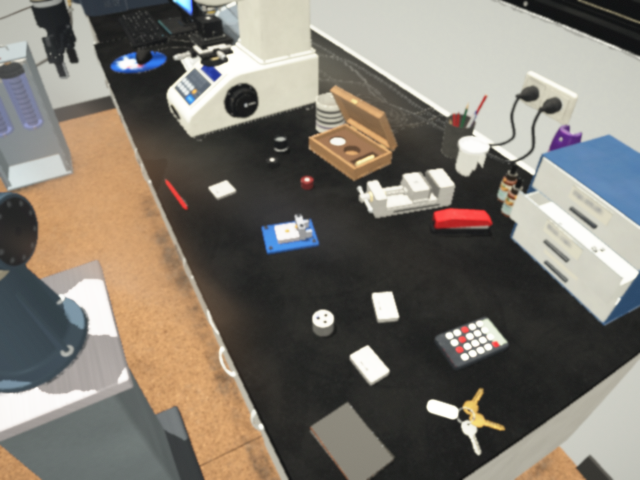

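The top view has the robot at the bottom. The nest is at (291,273) with its fence toward the top of the image. There are two oblong blocks, at (418,237) and (463,281), so the target should be the left one at (418,237). The thin square block is at (180,309) and the round sample at (412,296).

```bash
cat > m.py <<'E'
from h import *
d=snap('top'); im=d['pixels']; g=cv2.cvtColor(im,cv2.COLOR_BGR2GRAY)
def big(mask,box):
    x0,y0,x1,y1=box; m=np.zeros_like(mask); m[y0:y1,x0:x1]=mask[y0:y1,x0:x1]
    c,_=cv2.findContours(m,cv2.RETR_EXTERNAL,cv2.CHAIN_APPROX_NONE); return max(c,key=cv2.contourArea)
def rect(c,z):
    P=plane(d,c[:,0].astype(float),z)[:,:2]*1000
    return cv2.minAreaRect(P.astype(np.float32))
w=(g>120).astype(np.uint8)
for b in((395,215,440,260),(440,262,485,300),(160,290,200,330)):
    print(rect(big(w,b),.0125))
hsv=cv2.cvtColor(im,cv2.COLOR_BGR2HSV)
bl=((hsv[...,0]>95)&(hsv[...,0]<130)&(hsv[...,1]>100)).astype(np.uint8)
c=big(bl,(255,235,325,310)); print('nest',rect(c,.008)); r=rect(c,.008); print(cv2.boxPoints(r))
E
python3 m.py
```

```text
((608.7427368164062, -240.62158203125), (61.2427978515625, 39.680519104003906), 67.39118194580078)
((516.2686157226562, -330.96484375), (40.01327133178711, 62.96797180175781), 4.198828220367432)
((464.0855712890625, 250.55795288085938), (51.326881408691406, 51.060123443603516), 6.004552364349365)
nest ((538.3165283203125, 22.381607055664062), (85.97600555419922, 113.13068389892578), 75.05493927001953)
[[472.57828   -4.564472]
 [581.88214  -33.740055]
 [604.0548    49.327686]
 [494.75092   78.503265]]
```

```bash
cat >> h.py <<'E'
def cmd(target,yaw_y,base=None):
    # shift (mm, tool axes) and tool-z turn (deg) to bring TCP to target with tool y at yaw_y deg
    s=manip.sense(); R=Ro.from_quat(s['tool_rot']).as_matrix()
    a=np.degrees(np.arctan2(R[1,1],R[0,1])); t=(yaw_y-a+90)%180-90
    print('pos',(s['tcp_pos']*1000).round(1),'yaw',a.round(2),'z',R[:,2].round(4),'F',s['force'].round(1),'gap',round(s['finger_gap'],3),'t',s['t'])
    for T in np.atleast_2d(target): print((R.T@(T-s['tcp_pos'])*1000).round(1))
    print('turn z',-t)
E
python3 -c "
from h import *
cmd([[.25,.36,.23],[.4,.1,.23],[.609,-.241,.15]],67.4)"
```

```text
pos [218.  585.1 230.5] yaw 69.56 z [-9.0e-04 -1.5e-03 -1.0e+00] F [ 0.7 -0.5 -0.7] gap 0.998 t 0.15
[-108.7 -199.8    0.8]
[-340.  -391.     1.1]
[-655.  -637.4   81.4]
turn z 2.157249853864357
```

Emit:
step_arm(commands=[-0.022, -0.04, 0, 0, 0, 0, -0.044, -0.08, 0, 0, 0, 0, -0.066, -0.12, 0, 0, 0, 0, -0.088, -0.16, 0, 0, 0, 0, -0.109, -0.2, 0, 0, 0, 0, -0.146, -0.231, 0, 0, 0, 0, -0.183, -0.262, 0, 0, 0, 0, -0.22, -0.293, 0, 0, 0, 0, -0.257, -0.324, 0, 0, 0, 0, -0.294, -0.355, 0, 0, 0, 0], jaw=100)

```text
t: 1.15
tcp_pos: [0.3703, 0.1485, 0.2314]
tool_rot: [0.177, 0.984, 0.0, 0.0]
force: [1.5, -0.2, -0.9]
finger_gap: 1.001
gripper_force: 0.0
```

```bash
python3 -c "
from h import *
cmd([[.609,-.241,.15]],67.4)"
```

```text
pos [370.3 148.5 231.4] yaw 69.55 z [ 5.e-04  2.e-04 -1.e+00] F [ 1.5 -0.2 -0.9] gap 1.001 t 1.15
[-359.7 -281.6   81.5]
turn z 2.154728466565558
```

Emit:
step_arm(commands=[-0.036, -0.028, 0.008, 0, 0, 0.2, -0.072, -0.056, 0.016, 0, 0, 0.4, -0.108, -0.084, 0.024, 0, 0, 0.6, -0.144, -0.112, 0.032, 0, 0, 0.8, -0.18, -0.14, 0.04, 0, 0, 1, -0.216, -0.168, 0.048, 0, 0, 1.2, -0.252, -0.196, 0.056, 0, 0, 1.5, -0.288, -0.224, 0.064, 0, 0, 1.8, -0.324, -0.252, 0.072, 0, 0, 2, -0.36, -0.281, 0.081, 0, 0, 2.2])

```text
t: 2.15
tcp_pos: [0.6096, -0.2403, 0.1496]
tool_rot: [0.196, 0.981, 0.0, -0.0]
force: [0.3, 0.9, 1.5]
finger_gap: 0.999
gripper_force: 0.0
```

```bash
python3 - <<'E'
from h import *
cmd([[.609,-.241,.15]],67.4)
d=snap('wrist'); cv2.imwrite('pics/w1.png',d['pixels']); print(d['C'],d['fx'],d['k1'])
print(proj(d,[[.6087,-.2406,.0125]]))
E
```

```text
pos [ 609.6 -240.3  149.6] yaw 67.34 z [-4.e-04  4.e-04 -1.e+00] F [0.3 0.9 1.5] gap 0.999 t 2.15
[ 0.3 -0.8 -0.4]
turn z -0.06421581118144104
[ 0.54581653 -0.21276027  0.29231335] 377.3581746071004 -0.030187370352548877
[[313.83640596 230.65675345]]
```

View pics/w1.png

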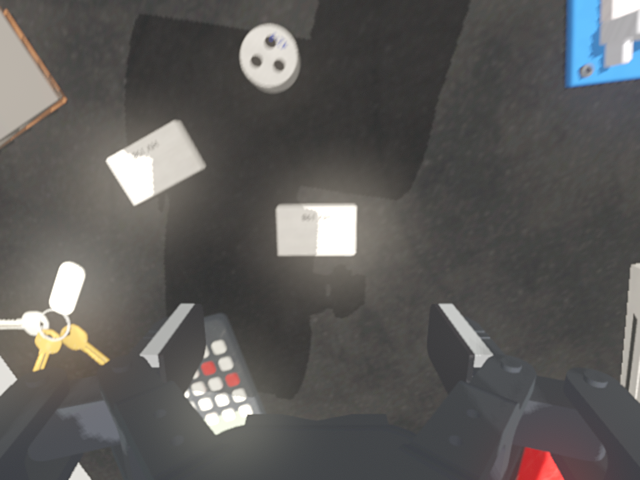

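The wrist view shows the block at about (317,230), well aligned with the fingers. The nest is at the upper right.

```bash
python3 - <<'E'
from h import *
d=snap('wrist'); g=cv2.cvtColor(d['pixels'],cv2.COLOR_BGR2GRAY)
m=np.zeros_like(g); m[190:275,255:375]=(g[190:275,255:375]>120)
c=max(cv2.findContours(m,0,1)[0],key=cv2.contourArea)
r=cv2.minAreaRect((plane(d,c[:,0].astype(float),.0125)[:,:2]*1000).astype(np.float32)); print(r)
print(cv2.boundingRect(c))
# fingertip heights: left tip pixel row ~304 at pads
E
```

```text
((608.3221435546875, -237.38702392578125), (61.64730453491211, 41.5314826965332), 67.1506576538086)
(285, 191, 83, 55)
```

```bash
python3 - <<'E'
from h import *
for i in range(2):
    cmd([[.608,-.239,.03]],67.2)
    d=snap('wrist'); g=cv2.cvtColor(d['pixels'],cv2.COLOR_BGR2GRAY)
    m=np.zeros_like(g); m[180:275,255:375]=(g[180:275,255:375]>120)
    c=max(cv2.findContours(m,0,1)[0],key=cv2.contourArea)
    r=cv2.minAreaRect((plane(d,c[:,0].astype(float),.0125)[:,:2]*1000).astype(np.float32)); print(r,cv2.boundingRect(c))
E
```

```text
pos [ 611.5 -244.8  148.6] yaw 67.11 z [ 0.0028 -0.0032 -1.    ] F [-0.7  0.4 -0.1] gap 1.0 t 2.25
[  5.9   4.2 118.6]
turn z -0.09033593617776603
((612.4544067382812, -234.4156494140625), (70.25785064697266, 56.16875076293945), 67.78809356689453) (281, 190, 94, 73)
pos [ 609.5 -241.6  148.8] yaw 67.17 z [-3.e-04  0.e+00 -1.e+00] F [-0.3  0.4 -0.2] gap 1.002 t 2.3
[  2.4   1.8 118.8]
turn z -0.027597545179986582
((613.1912841796875, -234.76547241210938), (70.57610321044922, 48.68854904174805), 67.13147735595703) (278, 201, 94, 63)
```

```bash
python3 - <<'E'
from h import *
cmd([[.608,-.24,.03]],67.3)
d=snap('wrist'); g=cv2.cvtColor(d['pixels'],cv2.COLOR_BGR2GRAY)
for th in (135,150,165):
    m=np.zeros_like(g); m[180:275,255:375]=(g[180:275,255:375]>th)
    m=cv2.morphologyEx(m,cv2.MORPH_OPEN,np.ones((5,5)))
    c=max(cv2.findContours(m,0,1)[0],key=cv2.contourArea)
    print(cv2.minAreaRect((plane(d,c[:,0].astype(float),.0125)[:,:2]*1000).astype(np.float32)),cv2.boundingRect(c))
E
```

```text
pos [ 608.4 -239.4  149. ] yaw 67.26 z [-0.0018  0.0014 -1.    ] F [-1.3  0.1 -0.2] gap 1.0 t 2.35
[-1.00e-01 -8.00e-01  1.19e+02]
turn z -0.0427151180260239
((608.0056762695312, -237.38107299804688), (61.5201530456543, 40.73392868041992), 67.21333312988281) (276, 204, 82, 53)
((607.996826171875, -237.3640899658203), (60.85375213623047, 40.732566833496094), 67.18323516845703) (277, 204, 81, 53)
((608.3551635742188, -237.48138427734375), (60.70052719116211, 39.977684020996094), 67.18092346191406) (277, 205, 81, 52)
```

Emit:
step_arm(commands=[0, 0.001, 0.015, 0, 0, 0, 0, 0.001, 0.035, 0, 0, 0, 0, 0.001, 0.055, 0, 0, 0, 0, 0.001, 0.075, 0, 0, 0, 0, 0.001, 0.095, 0, 0, 0, 0, 0.001, 0.11, 0, 0, 0, 0, 0.001, 0.12, 0, 0, 0, 0, 0.001, 0.128, 0, 0, 0, 0, 0.001, 0.134, 0, 0, 0, 0, 0.001, 0.138, 0, 0, 0], jaw=88)

```text
t: 3.4
tcp_pos: [0.6095, -0.2379, 0.0122]
tool_rot: [0.196, 0.981, -0.0, 0.0]
force: [0.2, 0.4, -0.0]
finger_gap: 0.879
gripper_force: 0.0
```

```bash
python3 - <<'E'
from h import *
cmd([[.608,-.2385,.0]],67.2)
d=snap('wrist'); cv2.imwrite('pics/w2.png',d['pixels'])
E
```

```text
pos [ 609.5 -237.9   12.2] yaw 67.36 z [ 5.e-04 -3.e-04 -1.e+00] F [ 0.2  0.4 -0. ] gap 0.879 t 3.4
[ 1.2 -1.2 12.2]
turn z 0.16083280863121274
```

View pics/w2.png

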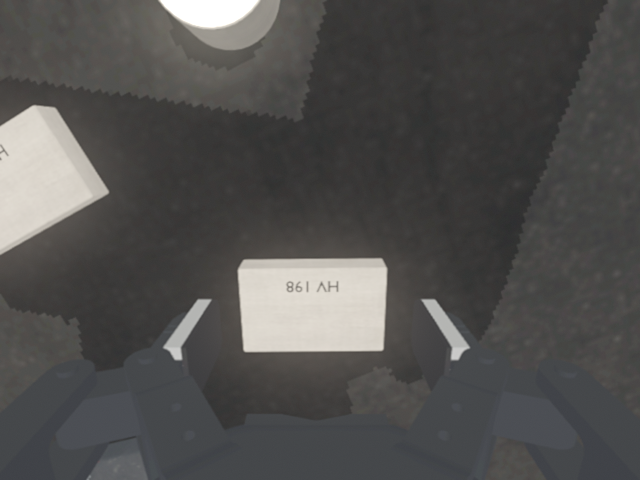

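The block sits centred between the fingers, but it is slightly toward the robot relative to the pads (block rows 268–352, pad tips about 300–356). I'll measure the offset.

```bash
python3 - <<'E'
from h import *
d=snap('wrist'); g=cv2.cvtColor(d['pixels'],cv2.COLOR_BGR2GRAY)
P=plane(d,[[239,268],[386,268],[384,352],[243,352]],.0125); print(P.round(4),P.mean(0))
cmd([P.mean(0)],67.2)
T=d['s']['tcp_pos'];R=Ro.from_quat(d['s']['tool_rot']).as_matrix()
for z in(0,-5,-10): 
    print(z,proj(d,[T+R@(np.array([x,y,z])/1000) for x in(11,-11) for y in(-37,37)]).round(0).tolist())
E
```

```text
[[ 0.5799 -0.2578  0.0125]
 [ 0.6026 -0.2037  0.0125]
 [ 0.6381 -0.2174  0.0125]
 [ 0.6148 -0.2729  0.0125]] [ 0.60884347 -0.23793806  0.0125    ]
pos [ 609.3 -237.8   12.2] yaw 67.35 z [-1.e-04  1.e-04 -1.e+00] F [-0.9  0.2  0.3] gap 0.878 t 3.5
[ 0.3 -0.2 -0.3]
turn z 0.15282249182757823
0 [[223.0, 287.0], [405.0, 286.0], [226.0, 335.0], [401.0, 335.0]]
-5 [[220.0, 291.0], [407.0, 291.0], [224.0, 341.0], [404.0, 341.0]]
-10 [[217.0, 297.0], [411.0, 296.0], [221.0, 348.0], [407.0, 347.0]]
```

Emit:
step_arm(commands=[0, 0, 0.003, 0, 0, 0, 0, 0, 0.006, 0, 0, 0, 0, 0, 0.009, 0, 0, 0, 0, 0, 0.011, 0, 0, 0, 0, 0, 0.013, 0, 0, 0, 0, 0, 0.014, 0, 0, 0, 0, 0, 0.015, 0, 0, 0, 0, 0, 0.015, 0, 0, 0, 0, 0, 0.015, 0, 0, 0, 0, 0, 0.015, 0, 0, 0], jaw=78)

```text
t: 4.5
tcp_pos: [0.6094, -0.2379, -0.0026]
tool_rot: [0.196, 0.981, -0.0, 0.0]
force: [1.1, -0.1, 0.4]
finger_gap: 0.782
gripper_force: 0.0
```

```bash
python3 - <<'E'
from h import *
cmd([[.6088,-.238,-.003]],67.2)
d=snap('wrist'); cv2.imwrite('pics/w3.png',d['pixels'][200:440,120:520])
T=d['s']['tcp_pos'];R=Ro.from_quat(d['s']['tool_rot']).as_matrix()
for z in(0,-5,-10): 
    print(z,(proj(d,[T+R@(np.array([x,y,z])/1000) for x in(11,-11) for y in(-33,33)])-[120,200]).round(0).tolist())
E
```

```text
pos [ 609.4 -237.9   -2.6] yaw 67.36 z [ 2.e-04 -1.e-04 -1.e+00] F [ 1.1 -0.1  0.4] gap 0.782 t 4.5
[ 0.5 -0.4  0.4]
turn z 0.1566541417133891
0 [[113.0, 87.0], [275.0, 86.0], [116.0, 135.0], [272.0, 135.0]]
-5 [[110.0, 91.0], [277.0, 91.0], [113.0, 141.0], [274.0, 141.0]]
-10 [[107.0, 97.0], [280.0, 96.0], [111.0, 148.0], [277.0, 147.0]]
```

View pics/w3.png

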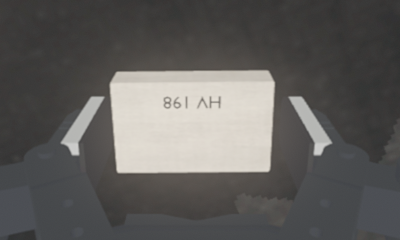

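The fingers straddle the block (sides at x 112 and 273 in the crop, tips at x 104 and 290). The tips are about 7 mm above the table. I'll go 3 mm lower and close.

Emit:
step_arm(commands=[0, -0.001, 0.001, 0, 0, 0, 0, -0.001, 0.002, 0, 0, 0, 0, -0.001, 0.003, 0, 0, 0, 0, -0.001, 0.003, 0, 0, 0, 0, -0.001, 0.003, 0, 0, 0, 0, -0.001, 0.003, 0, 0, 0, 0, -0.001, 0.003, 0, 0, 0, 0, -0.001, 0.003, 0, 0, 0, 0, -0.001, 0.003, 0, 0, 0, 0, -0.001, 0.003, 0, 0, 0])

```text
t: 5.55
tcp_pos: [0.609, -0.2388, -0.0056]
tool_rot: [0.196, 0.981, -0.0, 0.0]
force: [-0.4, -0.5, 0.3]
finger_gap: 0.778
gripper_force: 0.0
```

Emit:
step_arm(commands=[0, 0, 0, 0, 0, 0, 0, 0, 0, 0, 0, 0, 0, 0, 0, 0, 0, 0, 0, 0, 0, 0, 0, 0, 0, 0, 0, 0, 0, 0, 0, 0, 0, 0, 0, 0, 0, 0, 0, 0, 0, 0, 0, 0, 0, 0, 0, 0, 0, 0, 0, 0, 0, 0, 0, 0, 0, 0, 0, 0], jaw=50, grip_force=100)

```text
t: 6.55
tcp_pos: [0.6095, -0.2389, -0.0041]
tool_rot: [0.196, 0.981, -0.0, 0.001]
force: [-2.3, 0.9, 7.5]
finger_gap: 0.67
gripper_force: 111.0
```

Emit:
step_arm(commands=[0, 0, -0.004, 0, 0, 0, 0, 0, -0.01, 0, 0, 0, 0, 0, -0.02, 0, 0, 0, 0, 0, -0.03, 0, 0, 0, 0, 0, -0.045, 0, 0, 0, 0, 0, -0.06, 0, 0, 0, 0, 0, -0.075, 0, 0, 0, 0, 0, -0.09, 0, 0, 0, 0, 0, -0.1, 0, 0, 0, 0, 0, -0.1, 0, 0, 0])

```text
t: 7.55
tcp_pos: [0.6101, -0.2394, 0.0967]
tool_rot: [0.196, 0.981, -0.001, 0.002]
force: [0.1, -0.6, -1.1]
finger_gap: 0.671
gripper_force: 106.6
```

```bash
python3 - <<'E'
from h import *
d=snap('wrist'); cv2.imwrite('pics/w4.png',d['pixels'][200:440,120:520])
n=np.array([np.cos(np.radians(-14.95)),np.sin(np.radians(-14.95)),0]); o=np.array([.5364,.0229,0])
cmd([[.6088,-.238,.096],o-n*.010+[0,0,.12]],75.05)
T=d['s']['tcp_pos'];R=Ro.from_quat(d['s']['tool_rot']).as_matrix()
for z in(0,-4,-8,-16.5): 
    print(z,(proj(d,[T+R@(np.array([x,y,z])/1000) for x in(19,-19) for y in(-30,30)])-[120,200]).round(1).tolist())
E
```

```text
pos [ 609.4 -239.    95.4] yaw 67.36 z [ 0.0017 -0.001  -1.    ] F [-0.3 -0.  -2.5] gap 0.671 t 7.6
[ 1.   0.7 -0.6]
[178.1 212.3 -25. ]
turn z -7.69143004891346
0 [[118.7, 68.1], [268.5, 67.9], [123.9, 151.7], [263.8, 151.5]]
-4 [[116.7, 71.5], [270.4, 71.3], [122.2, 156.9], [265.4, 156.7]]
-8 [[114.6, 75.1], [272.4, 74.9], [120.4, 162.3], [267.1, 162.2]]
-16.5 [[109.7, 83.4], [277.0, 83.3], [116.2, 174.9], [271.1, 174.7]]
```

View pics/w4.png

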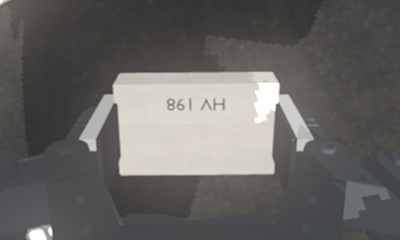

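The block is held level and symmetric, with top-face corners at about (115,83), (279,83), (274,175) and (120,175) in the crop. Next I'll move past the nest so the wrist camera looks straight down on it.

```bash
python3 -c "
from h import *
cmd([[.604,.005,.13]],75.05)"
```

```text
pos [ 609.4 -239.    95.4] yaw 67.36 z [ 0.0017 -0.001  -1.    ] F [-0.3 -0.  -2.5] gap 0.671 t 7.6
[ 98.9 223.1 -34.8]
turn z -7.69143004891346
```

Emit:
step_arm(commands=[0.011, 0.025, -0.012, 0, 0, -1, 0.025, 0.056, -0.024, 0, 0, -2, 0.04, 0.09, -0.034, 0, 0, -3, 0.055, 0.124, -0.034, 0, 0, -4.2, 0.069, 0.156, -0.034, 0, 0, -5.4, 0.082, 0.185, -0.034, 0, 0, -6.4, 0.091, 0.206, -0.034, 0, 0, -7.2, 0.096, 0.217, -0.034, 0, 0, -7.7, 0.099, 0.223, -0.034, 0, 0, -7.7, 0.099, 0.223, -0.034, 0, 0, -7.7])

```text
t: 8.6
tcp_pos: [0.6032, 0.0054, 0.1279]
tool_rot: [0.13, 0.992, -0.0, -0.0]
force: [-0.6, -0.5, -2.8]
finger_gap: 0.673
gripper_force: 107.2
```

```bash
cat > n.py <<'E'
from h import *
import sys
for i in range(3):
    d=snap('wrist'); im=d['pixels']; s=d['s']
    hsv=cv2.cvtColor(im,cv2.COLOR_BGR2HSV)
    m=((hsv[...,0]>95)&(hsv[...,0]<130)&(hsv[...,1]>100)&(hsv[...,2]>60)).astype(np.uint8)
    m=cv2.morphologyEx(m,cv2.MORPH_OPEN,np.ones((3,3)))
    c=max(cv2.findContours(m,0,1)[0],key=cv2.contourArea)
    r=cv2.minAreaRect((plane(d,c[:,0].astype(float),.008)[:,:2]*1000).astype(np.float32)); print((s['tcp_pos']*1000).round(1),r,cv2.boundingRect(c))
cv2.imwrite(sys.argv[1],im); print(cv2.boxPoints(r))
E
python3 n.py pics/w5.png
```

```text
[603.2   5.4 127.9] ((538.0185546875, 25.74750518798828), (84.13323974609375, 111.23017883300781), 75.0504379272461) (253, 49, 132, 172)
[603.4   4.6 128. ] ((538.26416015625, 25.662578582763672), (84.13086700439453, 111.8489761352539), 75.01525115966797) (254, 48, 132, 173)
[603.6   4.2 128.1] ((538.1939697265625, 25.68973159790039), (84.22000885009766, 111.16181945800781), 74.97749328613281) (255, 48, 132, 172)
[[ 4.7359772e+02 -5.7463837e-01]
 [ 5.8096051e+02 -2.9387611e+01]
 [ 6.0279022e+02  5.1954102e+01]
 [ 4.9542743e+02  8.0767075e+01]]
```

View pics/w5.png

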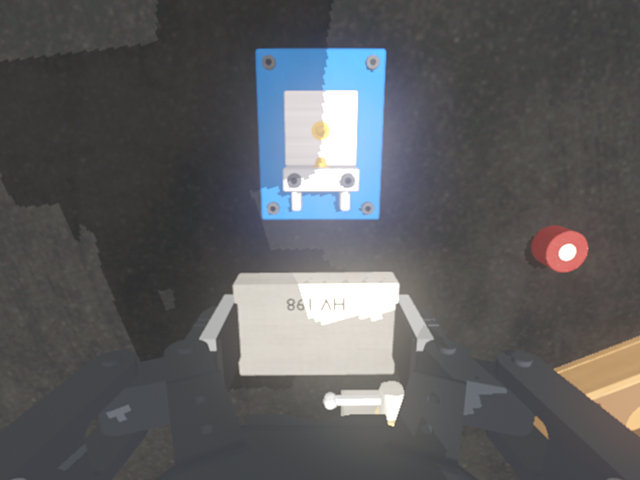

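The nest is seen straight on with the fence toward the far side, seat pin at (320,130) and fence pin at (321,163). The block hangs aligned with it. Cancelling the wrist camera's small y bias, as seen on the held block, puts the nest origin at about (536.0, 24.8) mm, yaw -15°.

```bash
cat > go.py <<'E'
from h import *
import sys
n=np.array([np.cos(np.radians(-15)),np.sin(np.radians(-15)),0]); o=np.array([.536,.0248,0])
cmd([o+n*float(a.split(',')[0])/1000+[0,0,float(a.split(',')[1])/1000] for a in sys.argv[1:]],75)
p=manip.sense()['tcp_pos']-o; print('nest xyz',(p@n*1000).round(1),(p@[-n[1],n[0],0]*1000).round(1),(p[2]*1000).round(1))
E
python3 go.py -- -10,128 -10,50 2>/dev/null || python3 go.py " -10,128" " -10,50"
```

```text
pos [603.7   4.  128.2] yaw 74.99 z [ 2.e-04 -4.e-04 -1.e+00] F [-0.1 -0.1 -1. ] gap 0.671 t 8.75
[80.8  2.6  0.2]
[80.8  2.6 78.2]
turn z -0.014901549051188567
nest xyz 70.8 -2.6 128.2
```

Emit:
step_arm(commands=[0.008, 0.0005, 0, 0, 0, 0, 0.022, 0.001, 0, 0, 0, 0, 0.04, 0.0015, 0, 0, 0, 0, 0.058, 0.002, 0.01, 0, 0, 0, 0.07, 0.0025, 0.024, 0, 0, 0, 0.078, 0.0025, 0.042, 0, 0, 0, 0.081, 0.0025, 0.06, 0, 0, 0, 0.081, 0.0025, 0.072, 0, 0, 0, 0.081, 0.0025, 0.078, 0, 0, 0, 0.081, 0.0025, 0.078, 0, 0, 0])

```text
t: 9.75
tcp_pos: [0.5258, 0.0281, 0.0498]
tool_rot: [0.13, 0.991, -0.0, -0.0]
force: [-0.5, 0.4, -1.6]
finger_gap: 0.673
gripper_force: 107.2
```

```bash
python3 go.py " -10,22" " -10,25"; python3 - <<'E'
from h import *
d=snap('top'); u,v=[int(a) for a in proj(d,[[.536,.025,.03]])[0]]
print(u,v)
d=snap('side'); u,v=[int(a) for a in proj(d,[[.536,.025,.03]])[0]]
cv2.imwrite('pics/s2.png',cv2.resize(d['pixels'][v-75:v+75,u-100:u+100],None,fx=4,fy=4,interpolation=cv2.INTER_CUBIC))
E
```

```text
pos [525.8  28.1  49.8] yaw 75.02 z [-8.e-04  1.e-04 -1.e+00] F [-0.5  0.4 -1.6] gap 0.673 t 9.75
[-0.7 -0.6 27.8]
[-0.7 -0.6 24.8]
turn z 0.023480036849605312
nest xyz -10.7 0.6 49.8
287 272
```

View pics/s2.png

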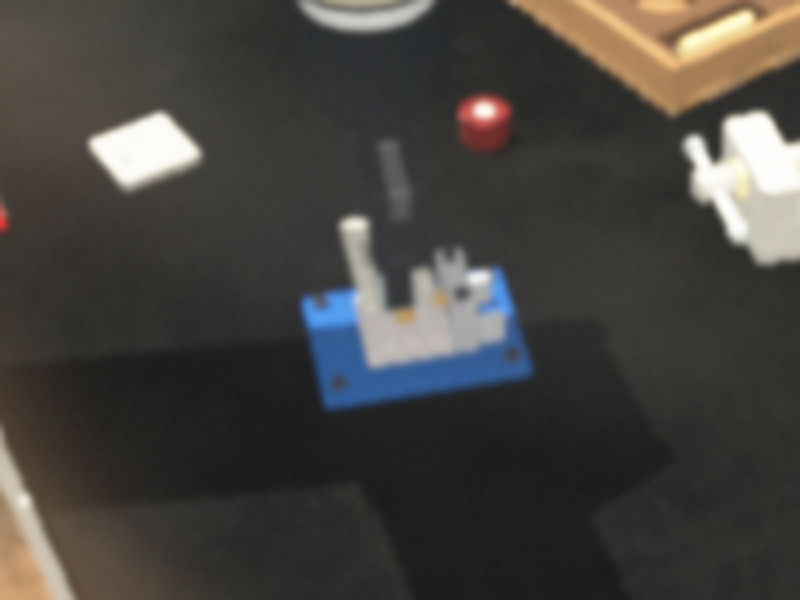

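The block hangs above the seat, clear of both pins and the fence. I'll lower it to just above the seat pin.

Emit:
step_arm(commands=[0, -0.0005, 0.005, 0, 0, 0, 0, -0.0005, 0.01, 0, 0, 0, 0, -0.0005, 0.015, 0, 0, 0, 0, -0.0005, 0.019, 0, 0, 0, 0, -0.0005, 0.022, 0, 0, 0, 0, -0.0005, 0.025, 0, 0, 0, 0, -0.0005, 0.027, 0, 0, 0, 0, -0.0005, 0.029, 0, 0, 0, 0, -0.0005, 0.029, 0, 0, 0, 0, -0.0005, 0.029, 0, 0, 0])

```text
t: 10.85
tcp_pos: [0.5257, 0.028, 0.0213]
tool_rot: [0.13, 0.992, -0.0, 0.0]
force: [0.9, 0.3, -2.0]
finger_gap: 0.672
gripper_force: 107.2
```

```bash
python3 go.py 0,15.7
```

```text
pos [525.7  28.   21.3] yaw 75.06 z [ 1.e-04 -0.e+00 -1.e+00] F [ 0.9  0.3 -2. ] gap 0.672 t 10.85
[-10.8  -0.4   5.6]
turn z 0.058494536212620574
nest xyz -10.8 0.4 21.3
```

Emit:
step_arm(commands=[-0.001, -0.0004, 0.0005, 0, 0, 0, -0.002, -0.0004, 0.001, 0, 0, 0, -0.003, -0.0004, 0.0015, 0, 0, 0, -0.004, -0.0004, 0.002, 0, 0, 0, -0.005, -0.0004, 0.0025, 0, 0, 0, -0.006, -0.0004, 0.003, 0, 0, 0, -0.007, -0.0004, 0.0036, 0, 0, 0, -0.008, -0.0004, 0.0042, 0, 0, 0, -0.009, -0.0004, 0.0048, 0, 0, 0, -0.009, -0.0004, 0.005, 0, 0, 0], grip_force=120)

```text
t: 11.85
tcp_pos: [0.5336, 0.0254, 0.0162]
tool_rot: [0.13, 0.992, 0.0, -0.001]
force: [-3.7, 0.9, 3.4]
finger_gap: 0.661
gripper_force: 133.0
```

```bash
python3 go.py 0,15.7
```

```text
pos [533.6  25.4  16.2] yaw 75.06 z [-1.4e-03  2.0e-04 -1.0e+00] F [-3.7  0.9  3.4] gap 0.661 t 11.85
[-2.4 -0.   0.5]
turn z 0.0604968602108471
nest xyz -2.4 0.0 16.2
```

Emit:
step_arm(commands=[-0.0005, 0, 0.0003, 0, 0, 0, -0.001, 0, 0.0006, 0, 0, 0, -0.0015, 0, 0.0009, 0, 0, 0, -0.002, 0, 0.0012, 0, 0, 0, -0.0025, 0, 0.0015, 0, 0, 0, -0.003, 0, 0.0018, 0, 0, 0, -0.0035, 0, 0.002, 0, 0, 0, -0.004, 0, 0.002, 0, 0, 0, -0.004, 0, 0.002, 0, 0, 0, -0.004, 0, 0.002, 0, 0, 0])

```text
t: 12.85
tcp_pos: [0.5351, 0.0251, 0.016]
tool_rot: [0.13, 0.992, 0.0, -0.003]
force: [-10.1, 1.3, 20.1]
finger_gap: 0.664
gripper_force: 135.3
```

```bash
python3 go.py 0,15.7
```

```text
pos [535.1  25.1  16. ] yaw 75.07 z [-0.0055  0.001  -1.    ] F [-10.1   1.3  20.1] gap 0.664 t 12.85
[-0.9 -0.   0.3]
turn z 0.07302278341551016
nest xyz -0.9 0.0 16.0
```

Emit:
step_arm(commands=[-0.0005, 0, 0, 0, 0, 0, -0.001, 0, 0, 0, 0, 0, -0.0015, 0, 0, 0, 0, 0, -0.002, 0, 0, 0, 0, 0, -0.0025, 0, 0, 0, 0, 0, -0.003, 0, 0, 0, 0, 0, -0.003, 0, 0, 0, 0, 0, -0.003, 0, 0, 0, 0, 0, -0.003, 0, 0, 0, 0, 0, -0.003, 0, 0, 0, 0, 0])

```text
t: 13.85
tcp_pos: [0.5358, 0.0249, 0.0159]
tool_rot: [0.13, 0.992, 0.0, -0.005]
force: [-12.6, 2.5, 22.7]
finger_gap: 0.663
gripper_force: 135.4
```

```bash
python3 go.py 0,15.7
```

```text
pos [535.8  24.9  15.9] yaw 75.07 z [-0.01    0.002  -0.9999] F [-12.6   2.5  22.7] gap 0.663 t 13.85
[-0.2 -0.   0.2]
turn z 0.06797953242583787
nest xyz -0.2 0.0 15.9
```

Seat contact is firm, but the tool has tilted about 0.6° under the push. I'll counter-turn about tool y and push a little more.

Emit:
step_arm(commands=[-0.0003, 0, 0, 0, -0.1, 0, -0.0006, 0, 0, 0, -0.2, 0, -0.0009, 0, 0, 0, -0.3, 0, -0.0012, 0, 0, 0, -0.4, 0, -0.0015, 0, 0, 0, -0.5, 0, -0.0018, 0, 0, 0, -0.6, 0, -0.002, 0, 0, 0, -0.7, 0, -0.002, 0, 0, 0, -0.8, 0, -0.002, 0, 0, 0, -0.8, 0, -0.002, 0, 0, 0, -0.8, 0])

```text
t: 14.85
tcp_pos: [0.5359, 0.0248, 0.0159]
tool_rot: [0.13, 0.992, -0.0, -0.0]
force: [-14.8, 3.8, 26.0]
finger_gap: 0.662
gripper_force: 135.9
```

```bash
python3 go.py 0,15.7; python3 -c "
from h import *
print(manip.sense()['ft_torque'])"
```

```text
pos [535.9  24.8  15.9] yaw 75.07 z [-3.e-04 -8.e-04 -1.e+00] F [-14.8   3.8  26. ] gap 0.662 t 14.85
[-0.1 -0.   0.2]
turn z 0.06502129992054506
nest xyz -0.1 0.0 15.9
[ 0.7887856   2.46141745 -0.01671989]
```

Emit:
step_arm(commands=[-0.0005, 0, 0.0001, 0, 0, 0, -0.001, 0, 0.0002, 0, -0.1, 0, -0.0015, 0, 0.0003, 0, -0.1, 0, -0.002, 0, 0.0004, 0, -0.2, 0, -0.0025, 0, 0.0005, 0, -0.2, 0, -0.003, 0, 0.0006, 0, -0.2, 0, -0.003, 0, 0.0007, 0, -0.25, 0, -0.003, 0, 0.0007, 0, -0.25, 0, -0.003, 0, 0.0007, 0, -0.25, 0, -0.003, 0, 0.0007, 0, -0.25, 0])

```text
t: 15.85
tcp_pos: [0.5359, 0.0248, 0.0159]
tool_rot: [0.13, 0.992, -0.0, -0.001]
force: [-19.8, 5.3, 36.1]
finger_gap: 0.664
gripper_force: 137.0
```

```bash
python3 go.py 0,15.7; python3 - <<'E'
from h import *
print(manip.sense()['ft_torque'])
d=snap('wrist'); cv2.imwrite('pics/w6.png',d['pixels'][180:420,120:520].repeat(2,0).repeat(2,1))
E
```

```text
pos [535.9  24.8  15.9] yaw 75.06 z [-1.7e-03 -8.0e-04 -1.0e+00] F [-19.8   5.3  36.1] gap 0.664 t 15.85
[-0.1 -0.   0.2]
turn z 0.058221428192510416
nest xyz -0.1 0.0 15.9
[ 1.07910336  3.17850763 -0.04144413]
```

View pics/w6.png

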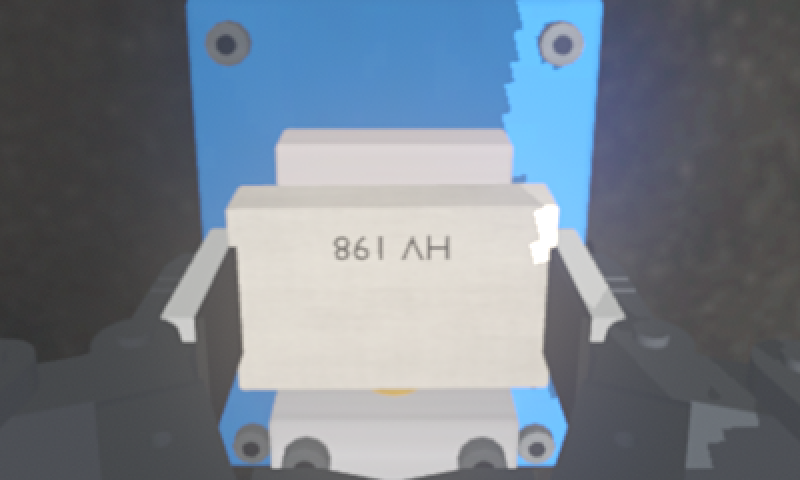

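```bash
python3 - <<'E'
from h import *
d=snap('wrist'); im=d['pixels']; cv2.imwrite('pics/w7.png',im)
for r in range(368,384): print(r,' '.join('%3d/%3d/%3d'%tuple(im[r,c]) for c in (285,302,308,312,317,322,326,332,350)))
n=np.array([np.cos(np.radians(-15)),np.sin(np.radians(-15)),0]); T=d['s']['tcp_pos']
f=lambda x,y,z:T+n*x/1000+np.array([-n[1],n[0],0])*y/1000+[0,0,(z-15.9)/1000]
for P in [(19,0,32.5),(19,0,42),(19,3.5,28),(13.5,0,31.5),(19,-23,42),(19,23,42),(-19,0,32.5),(-19,0,20),(-19,30,32.5),(-19,-30,32.5),(19,30,32.5),(19,-30,32.5),(20,0,32.5),(58,42,8),(-54,-42,8),(-54,42,8)]: print(P,proj(d,f(*P)).round(1))
E
```

```text
368 209/217/223 208/216/222 208/217/223 208/217/222 208/217/223 207/216/221 209/218/223 210/218/225 208/216/222
369 209/217/222 207/216/222 209/218/224 208/217/222 209/217/223 209/217/223 210/218/224 211/219/225 209/217/223
370 208/216/222 207/216/222 208/217/223 210/218/223 209/217/223 210/218/224 211/219/225 211/219/225 209/217/223
371 208/217/222 207/216/222 209/218/223 211/218/224 211/219/225 212/219/225 211/219/224 212/220/226 210/218/224
372 207/217/222 208/217/223 211/218/224 211/219/225 211/219/225 212/219/225 211/219/225 212/220/226 209/218/223
373 206/215/220 206/215/220 206/214/221 201/213/220 202/213/221 202/213/221 200/212/221 207/215/221 204/210/215
374 198/203/209 198/204/209 178/200/214 167/195/212 168/196/213 168/196/213 167/197/213 195/200/205 193/195/199
375 188/189/193 189/189/193 136/185/211 119/178/208 119/180/210 119/181/210 144/185/207 188/188/192 188/187/190
376 187/187/189 188/187/190 159/186/205 121/181/211 110/179/211 122/183/212 170/187/200 188/188/191 188/187/190
377 190/190/192 189/189/192 187/189/195 163/188/207 142/186/211 164/189/208 189/190/193 190/
[... 475 characters left out ...]
/191/193 191/191/194 191/191/194 191/191/193 191/190/193 190/191/193 190/191/193 191/191/193 191/190/191
383 192/191/194 192/192/194 192/191/194 191/191/193 192/191/194 191/191/193 191/191/194 191/190/193 192/191/193
(19, 0, 32.5) [[313.4 374.8]]
(19, 0, 42) [[313.2 390.6]]
(19, 3.5, 28) [[322.3 368. ]]
(13.5, 0, 31.5) [[313.4 360.9]]
(19, -23, 42) [[249.9 390.4]]
(19, 23, 42) [[376.6 390.5]]
(-19, 0, 32.5) [[313.2 283.1]]
(-19, 0, 20) [[313.5 271.2]]
(-19, 30, 32.5) [[396.9 283. ]]
(-19, -30, 32.5) [[229.6 283. ]]
(19, 30, 32.5) [[391.  374.7]]
(19, -30, 32.5) [[235.9 374.6]]
(20, 0, 32.5) [[313.4 377. ]]
(58, 42, 8) [[401.6 413.9]]
(-54, -42, 8) [[207.6 177.5]]
(-54, 42, 8) [[419.5 177.5]]
```

```bash
python3 - <<'E'
from h import *
im=cv2.imread('pics/w7.png')
print([int(x) for x in im[372:420,275,1]]); print([int(x) for x in im[372:420,340,1]]); print('plate edge col 245',[tuple(int(v) for v in im[r,245]) for r in range(406,418,1)])
w=cv2.imread('pics/w5.png')
a=w[40:230,250:395]; b=im[340:440,230:400]
A=cv2.resize(a,None,fx=3.1,fy=3.1,interpolation=cv2.INTER_CUBIC); B=cv2.resize(im[355:425,250:385],None,fx=2.5,fy=8,interpolation=cv2.INTER_CUBIC)
H=600; o=np.zeros((H,800,3),np.uint8); o[:A.shape[0],:A.shape[1]]=A; o[:B.shape[0],460:460+B.shape[1]]=B; cv2.imwrite('pics/z.png',o)
E
```

```text
[217, 215, 204, 190, 187, 189, 190, 190, 190, 190, 190, 191, 191, 190, 190, 187, 187, 190, 195, 200, 201, 202, 203, 203, 204, 200, 171, 130, 113, 114, 116, 117, 119, 123, 127, 125, 125, 125, 121, 102, 85, 82, 89, 90, 90, 90, 89, 88]
[217, 212, 198, 188, 187, 189, 190, 190, 190, 190, 190, 191, 191, 192, 189, 188, 186, 190, 195, 200, 201, 202, 203, 203, 203, 203, 202, 203, 204, 204, 205, 206, 206, 207, 208, 210, 209, 208, 207, 207, 206, 206, 207, 201, 148, 97, 90, 93]
plate edge col 245 [(79, 74, 77), (82, 78, 80), (101, 98, 98), (119, 118, 116), (125, 122, 118), (142, 122, 106), (148, 111, 83), (99, 82, 74), (70, 72, 75), (73, 74, 75), (75, 74, 76), (76, 76, 77)]
```

View pics/z.png

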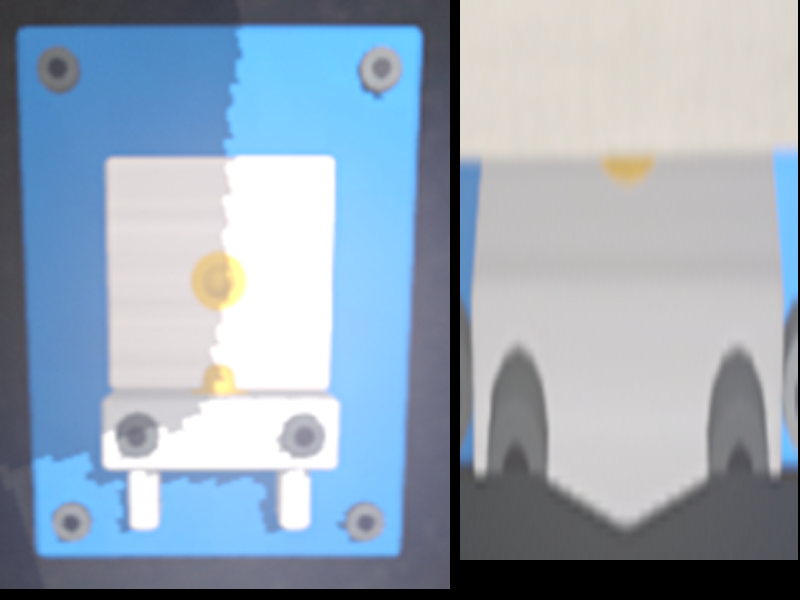

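The fence pin's brass collar (about 11 mm across) explains the gold sliver above the block. The distance from the block edge to the fence top, about 15 px, matches a flush block (15.8 px predicted). Position is steady at nest (-0.1, 0.0) with both contacts loaded, so I'm handing it in.

```bash
python3 go.py 0,15.7; python3 -c "
from station import manip
print(manip.sign_off())"
```

```text
pos [535.9  24.8  15.9] yaw 75.06 z [-1.7e-03 -8.0e-04 -1.0e+00] F [-20.    6.4  34.7] gap 0.664 t 15.95
[-0.1  0.   0.2]
turn z 0.059392540451639775
nest xyz -0.1 -0.0 15.9
the job is handed in; nothing more can be done
None
```

I handed the job in at about 16 s with the thick block still gripped and pressed centred on the seat (about 21 N toward the fence, 35 N down); forces, position and the last wrist picture indicate it is flush with both pins pushed in, though I had no direct reading of the pins.

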